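Change a shoe last's dust plug for the moisture probe

TASK

First pull the snapped-in black dust plug straight out of the steel thimble on top of the shoe last and leave it in the shallow grey parts tray. Then pull the white moisture probe out of its sloping dock, where a spring clip holds it, and put its steel pin into the opening the plug came from, fully home so that its collar sits flush on the thimble, and leave it standing upright there. Do not disturb the tape roll, the hammer or the water bottle.

Things in the scene. Friction and masses are not known exactly. Their poses are not given: they have to be found in the camera images.
- last: Tan shoe last (foot-shaped block, 260 mm long, 88 wide), fixed. Origin at bench level directly under the opening in its top; x runs to the toe (toe 196 ahead, heel 62 behind), z up. A steel thimble, a 40 x 40 block, stands on its flat top from z = 86 to 101; the last itself never rises above 86.
- bore (a point): Centre of the mouth of the thimble's opening, in its top face (101 above the bench), axes as last. The opening: a 20 x 20 mm square pocket 15 deep, two small spring noses in its walls (along x) leaving 11 between them, then from the pocket's floor a round bore 9 in diameter, 36 deep, with a 3 chamfer.
- plug: Black round dust plug, snapped into the thimble at the start. z along it, origin at the centre of its foot. Snap bead (17 mm in diameter) and neck up to z = 14, then a cylindrical head 24 in diameter to z = 48. At the start the head's underside rests on the thimble's top, so 34 stands out. About 40 g. Pulling straight up takes 8 to 15 N, then it snaps free.
- tray: Fixed shallow grey open tray, in mm 170 (x) x 140 (y) outside, 28 tall, walls and floor 4 thick; origin at the centre of its underside.
- dock: Fixed grey dock on the bench: base plate 150 x 90 x 10 mm with a 50 x 50 block on it that leans 35 degrees from vertical towards the dock's -x side (roughly towards the robot). Origin at bench level under the pin tip of the docked probe; z up.
- dock_mouth (a point): Centre of the mouth of the leaning block (top face 50 x 50 mm). Its z axis is the pull direction, out of the block along the docked probe, 35 degrees from vertical; its y axis is level, and the two spring noses of the clip act along its x axis.
- probe: White probe clipped into the dock, leaning 35 degrees. Origin at the pin's tip, z from the tip to the handle's end. Steel pin 7 mm in diameter, z = 0 to 45; collar 28 in diameter, flat underside at z = 45, tapers off by 55; round handle 22 in diameter, z = 63 to 133; end 135. Docked, the mouth is at z = 62. Home in the last, the tip is 45 below the thimble's top. 90 g. The clip gives at 8 to 18 N.
- tape: Bystander: cardboard-brown tape roll lying flat, 84 mm in diameter, 25 tall; origin at the centre of its underside.
- hammer: Bystander: hammer lying on the bench, 260 mm long along its x axis; origin about its middle, on the bench.
- water: Bystander: upright clear bottle with a green cap, 68 mm in diameter, 200 tall; origin at the centre of its underside.
Not all that is in view belongs to the job. There is more than one size of the plug; the job needs the smaller.

How it is judged:
By the outcome, as a careful person would: the job done as asked, in the order asked, and still so for the second after the job is handed in, with the robot touching nothing.
It also fails if it takes over 64 s, if anything falls off the work surface, if the arm or the gripper's body presses on something with over 40 N, if the wrist force passes 120 N, or if a joint passes its speed limit or range.

ROBOT

A 6-joint arm with a two-finger parallel gripper is mounted at the origin on the work surface. World frame = base frame: x ahead of the robot, y to its left, z up, the work surface at z = 0. Lengths are in m, angles in rad, forces in N, time in s.
With the tool pointing down it reaches from about 0.35 to 0.725 m from the base axis. Payload 6 kg.
Tool frame: the origin (TCP) lies at the very end of the fingers, on their centre line; the grasp point (between the pads) lies 19 mm behind it (bot.grip_point_offset is the distance from the TCP to the grasp point, in m); z points along the fingers, y is the line along which they close (so a half turn about z gives the same grasp; the last joint's range is limited). The gripper opens to 85 mm and grips with 20 to 120 N. Pads are 22 mm wide; open, the fingers measure 114 mm over their backs; the gripper's body (76 mm by 85 mm) begins 54 mm behind the grasp point. The pads swing forward as they close: fully open they stand 13 mm farther back than shut.
Start: joints at [1.466, 0.04, 0.085, 0, -1.615, -0.334], TCP at [0.255, 0.543, 0.231] pointing down, gripper open.
Joint ranges: [-2.56, 2.56], [-1.29, 2.01], [-1.08, 1.49], [-3.29, 1.98], [-2.81, -0.18], [-2.99, 2.99]. Speed limits (rad/s): [2.57, 2.57, 3.01, 3.14, 3.14, 3.14].

INTERFACE

Orientations are given as a rotation vector (axis times angle).
In Python, from rig import bot gives the robot as it stands. The module is installed in compiled form; this text tells all that it offers.
- The arm moves only by the tool play_rows, never from a script. Its arguments are lists of equal length, an entry for each row: "jaw": the finger opening in cm, from 0 to 8.54; "xyz": the shift along the tool's x, y, z in cm, a list of three; "spin": the turn about the tool's z in degrees. A call has 1 to 10 rows; each row shifts and turns the commanded pose from where the row before left it, along the tool's axes as they then stand; what a row does not reach is not made up. A row lasts 1/12 s, in which the tool goes at most 41.7 mm and 7.16 degrees, less where a joint would pass 70% of its speed; a pose out of reach is approached as far as the arm can. A call with a gripper value outside its range is refused whole. The fingers move at their own pace and stop on an object; the grip force is fixed at half the most. Time passes only in rows, so rows that do not move let the fingers close. It gives the time, the measured TCP pose, the force, the opening and the grip force at its end, in the units of the state.
- bot.sense(): the state, without advancing time (a new reading comes with each control period).
- bot.camera(name): name is "scene" or "top"; returns a dict with "img" (384x512x3 uint8, red, green, blue), "z_map" (384x512 float32, m along the optical axis (not along the pixel's ray), 0 where there is no reading), "vfov" (degrees; the focal length in pixels is half the picture's height over the tangent of half this angle, whatever the lens; pixels are square), "cx", "cy" (the principal point, pixels), "eye" and "attitude" of the camera in the world. Camera axes: x right, y up, looking along -z (the intrinsics and any distortion apply to the point x, -y, -z); pixel columns grow to the right and rows downward; lengths in m; the calibration is good to about 2 mm. A picture is of the moment at which its call begins.
- bot.hand_in(): hands the job in; it is judged then, once.
The state is a dict: "clock": time; "joint_positions": joint angles; "qd": joint speeds; "effort": joint torques, N m; "tool_pos": TCP position; "tool_rot": TCP orientation; "wrist_force": force on the tool from outside, world axes, zero at the start; "ft_torque": the same for the moment, N m; "grip_width": finger opening in m; "finger_force": force on a finger pad.
Only numpy, scipy, OpenCV 4.12 (cv2) and the standard library are available. Lean on these libraries where they do the work, as an engineer would, in place of code of your own. Each camera call takes 0.05 s, during which the arm holds its last target. There are 200 camera calls.

## Working session

There is one attempt and no reset: what is moved stays moved. The work goes in short steps, Python scripts to look and compute and a tool call to move; the robot and the scene stay as the last step left them, time stands still between calls to the robot, and variables do not carry over. Pictures are saved under pics/ and viewed, at most 10 in all, crops included, and the job is handed in when it is done.

Besides the shell and the picture viewer there is one more tool, called after ">>>" in YAML: its name, and indented under it one key for each argument. play_rows: Moves the arm, as the interface text tells. Its arguments: {"type":"object","properties":{"jaw":{"type":"array","items":{"type":"number"}},"xyz":{"type":"array","items":{"type":"array","items":{"type":"number"}}},"spin":{"type":"array","items":{"type":"number"}}},"required":["jaw","xyz","spin"]}

```bash
mkdir -p pics
cat > h.py <<'E'
import numpy as np, cv2
from scipy.spatial.transform import Rotation as R
from rig import bot
def cam(n):
    c=bot.camera(n); c['R']=(R.from_rotvec(c['attitude']).as_matrix() if np.size(c['attitude'])==3 else (R.from_quat(c['attitude']).as_matrix() if np.size(c['attitude'])==4 else np.array(c['attitude'])))
    c['f']=192/np.tan(np.radians(c['vfov'])/2); return c
def ray(c,u,v):
    return c['R']@np.array([(u-c['cx'])/c['f'],-(v-c['cy'])/c['f'],-1.])
def onz(c,u,v,z):
    d=ray(c,u,v); return c['eye']+d*(z-c['eye'][2])/d[2]
def cloud(c):
    v,u=np.mgrid[0:384,0:512]; z=c['z_map']
    p=np.stack([(u-c['cx'])/c['f']*z,-(v-c['cy'])/c['f']*z,-z],-1)
    return p@c['R'].T+c['eye']
def proj(c,p):
    q=(np.asarray(p)-c['eye'])@c['R']; return c['cx']+c['f']*q[...,0]/-q[...,2], c['cy']-c['f']*q[...,1]/-q[...,2]
def save(n,im,s=1.5): cv2.imwrite('pics/'+n+'.png',cv2.resize(im[...,::-1],None,fx=s,fy=s,interpolation=cv2.INTER_CUBIC))
E
python3 - <<'E'
from h import *
for n in('scene','top'):
    c=cam(n); save(n+'0',c['img']); print({k:v for k,v in c.items() if k not in('img','z_map')}, (c['z_map']>0).mean())
print(bot.sense(),bot.grip_point_offset)
E
```

```text
{'vfov': 46.710221424605706, 'cx': 259.59705586437036, 'cy': 188.98256181980508, 'eye': array([1.00801412, 0.48450646, 0.84139866]), 'attitude': array([0.34080012, 0.91116176, 2.31356784]), 'R': array([[-0.77363576, -0.45536409,  0.4406033 ],
       [ 0.63352138, -0.56879337,  0.52452336],
       [ 0.01176313,  0.68492164,  0.72852178]]), 'f': np.float64(444.6412625463268)} 0.996185302734375
{'vfov': 55.2985411685471, 'cx': 256.6499773490519, 'cy': 189.88132948231132, 'eye': array([ 0.46270296, -0.05806853,  0.92572542]), 'attitude': array([ 0.10253434, -0.11039212, -1.55503276]), 'R': array([[ 0.01275246,  0.99070531, -0.13542662],
       [-0.99990135,  0.01343212,  0.00410608],
       [ 0.00588698,  0.1353609 ,  0.99077887]]), 'f': np.float64(366.49417238112704)} 0.9959615071614584
{'clock': 0.1, 'joint_positions': array([ 1.46573034e+00,  4.07557536e-02,  8.38840738e-02, -4.12354338e-04,
       -1.61551854e+00, -3.33694470e-01]), 'qd': array([ 0.00128805, -0.0013936 ,  0.00095831,  0.00262513, -0.00063208,
       -0.00034829]), 'effort': array([-4.66964208e-03, -3.69346547e+01,  3.48279512e+01,  6.95174038e+00,
       -4.62887896e-03,  3.52268827e-06]), 'tool_pos': array([0.25469859, 0.54291458, 0.23036102]), 'tool_rot': array([ 3.06471134e+00, -6.83305725e-01, -3.57107998e-04]), 'wrist_force': array([ 0.57364866,  0.22759109, -0.15475508]), 'ft_torque': array([-0.00834905,  0.01445421, -0.04460076]), 'finger_force': 0.0, 'grip_width': 0.08533449731775342} 0.0187
```

View pics/scene0.png

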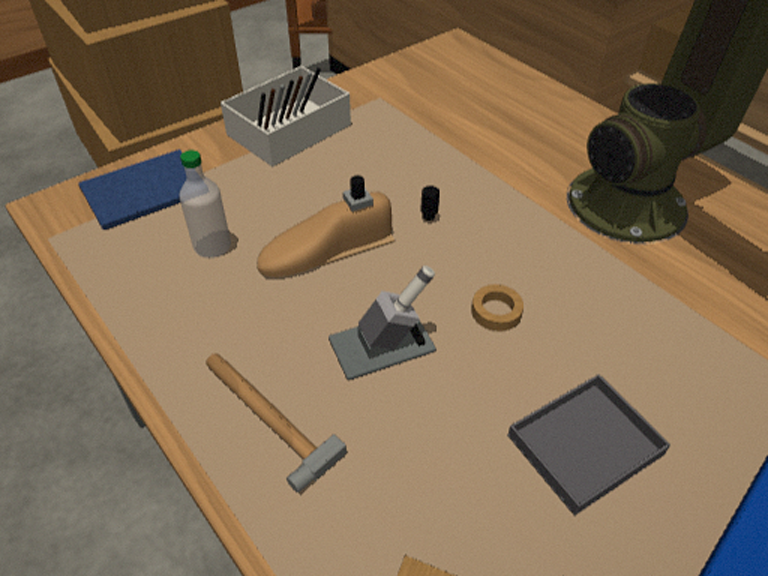

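View pics/top0.png

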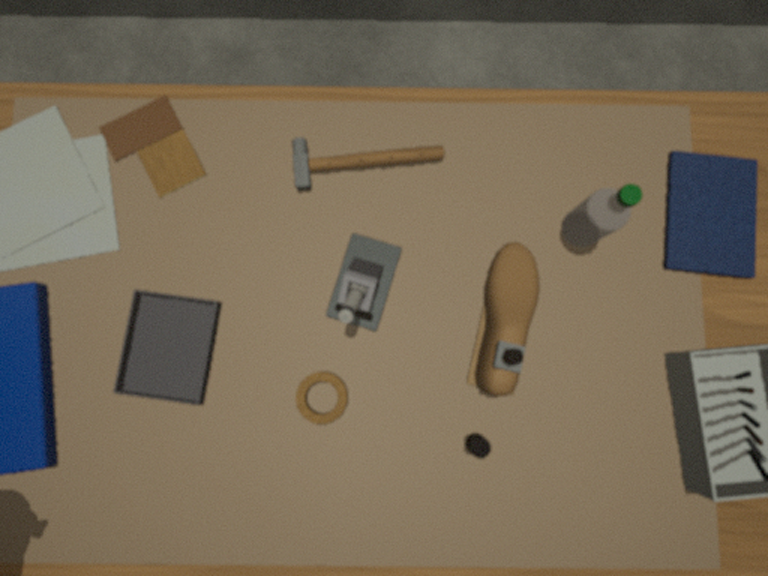

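The scene picture shows the black plug on the thimble at about (357,187), with a loose decoy plug at (430,203). The probe leans out of its dock at (415,288), and the tray is at (588,443). In the top picture they're at about (512,356), (477,445), (350,312) and (168,348). Next I measure from the depth maps.

Run:
```python
from h import *
np.set_printoptions(precision=4,suppress=True)
boxes={'scene':{'plug':(225,108,255,142),'probe':(255,172,296,212),'dock':(215,170,295,255),'tray':(335,245,450,345),'last':(165,120,270,190)},
'top':{'plug':(326,222,356,250),'probe':(218,180,250,220),'dock':(212,150,272,225),'tray':(72,190,152,272),'last':(308,155,365,270)}}
for n in boxes:
    c=cam(n); P=cloud(c); hsv=cv2.cvtColor(c['img'],cv2.COLOR_RGB2HSV); V=hsv[...,2]; S=hsv[...,1]
    def sub(k):
        a,b,d,e=boxes[n][k]; return P[b:e,a:d].reshape(-1,3),V[b:e,a:d].ravel(),S[b:e,a:d].ravel()
    print(n,'bench z',np.median(P[300:330,200:260,2]))
    p,v,s=sub('plug')
    m=(v<60)&(p[:,2]>.105); q=p[m]; print('plug',m.sum(),np.percentile(q[:,2],[5,50,95]))
    t=q[q[:,2]>.128]; print(' top',len(t),t.mean(0),t.min(0),t.max(0), cv2.minEnclosingCircle(t[:,:2].astype('f4')))
    m=(s<70)&(v>60)&(p[:,2]>.094)&(p[:,2]<.107); q=p[m]; print('thimble',len(q),np.median(q[:,2]),cv2.minAreaRect((q[:,:2]*1000).astype('f4')))
    p,v,s=sub('last'); q=p[(p[:,2]>.03)&(p[:,2]<.09)]; print('last',cv2.minAreaRect((q[:,:2]*1000).astype('f4')))
    p,v,s=sub('tray'); q=p[(v<110)&(s<60)&(p[:,2]<.035)]; print('tray',len(q),cv2.minAreaRect((q[:,:2]*1000).astype('f4')),np.percentile(q[:,2],[5,50,95]))
    p,v,s=sub('dock'); q=p[(s<75)&(p[:,2]>.005)&(p[:,2]<.016)]; print('base',len(q),cv2.minAreaRect((q[:,:2]*1000).astype('f4')))
    p,v,s=sub('probe'); m=(v>110)&(s<60)&(p[:,2]>.075); q=p[m]; print('probe',len(q),q.mean(0),np.percentile(q[:,2],[0,5,50,95,100]))
    u_,s_,vt=np.linalg.svd(q-q.mean(0),full_matrices=False); print(' dir',vt[0]*np.sign(vt[0,2]),s_)
    h=q[:,2]
    for a in np.arange(.07,.17,.01):
        k=(h>=a)&(h<a+.01)
        if k.sum()>2: print('  ',a,k.sum(),q[k].mean(0))
    a,b,d,e=boxes[n]['dock']; save(n+'_dock',c['img'][b-10:e+10,a-10:d+10],5)
```

```text
scene bench z 0.002228275016523562
plug 113 [0.1089 0.1262 0.1381]
 top 50 [ 0.4829 -0.2294  0.149 ] [ 0.4615 -0.2572  0.1289] [1.008  0.4845 0.8414] ((0.7397416234016418, 0.11367467045783997), 0.45779675245285034)
thimble 125 0.1017865964012179 ((470.5820007324219, -247.53607177734375), (45.81171417236328, 40.293453216552734), 77.70023345947266)
last ((535.2808837890625, -253.61077880859375), (83.75506591796875, 244.78872680664062), 71.22854614257812)
tray 5389 ((483.1448974609375, 293.943603515625), (139.6376190185547, 171.5420379638672), 82.57654571533203) [0.0024 0.0055 0.028 ]
base 1162 ((594.9478759765625, -24.877151489257812), (90.7706069946289, 150.35826110839844), 73.4276351928711)
probe 439 [ 0.5664 -0.0081  0.1115] [0.075  0.0835 0.0994 0.1467 0.8414]
 dir [0.4235 0.5035 0.7531] [1.7287 0.5348 0.2302]
   0.07 14 [0.5583 0.0046 0.0767]
   0.08 64 [ 0.5747 -0.0137  0.0867]
   0.09 153 [ 0.5801 -0.0174  0.0954]
   0.09999999999999999 55 [ 0.5643 -0.0132  0.1048]
   0.10999999999999999 39 [ 0.553  -0.0075  0.1152]
   0.11999999999999998 45 [ 0.546  -0.0058  0.1249]
   0.129999
[... 592 characters left out ...]
84765625), (140.6752471923828, 172.1370391845703), 82.929931640625) [0.0014 0.0044 0.0272]
base 1172 ((597.234619140625, -31.859779357910156), (130.6514129638672, 168.95986938476562), 86.6104965209961)
probe 368 [ 0.5614 -0.0155  0.1116] [0.0752 0.0779 0.0968 0.1462 0.9257]
 dir [-0.183  -0.0283  0.9827] [1.503  0.3839 0.2549]
   0.07 30 [ 0.5577 -0.0144  0.0776]
   0.08 71 [ 0.5702 -0.018   0.0852]
   0.09 125 [ 0.5825 -0.02    0.0954]
   0.09999999999999999 23 [ 0.5678 -0.0187  0.1038]
   0.10999999999999999 20 [ 0.5547 -0.0133  0.1151]
   0.11999999999999998 19 [ 0.5484 -0.0099  0.1242]
   0.12999999999999998 22 [ 0.5298 -0.0054  0.1361]
   0.13999999999999996 54 [ 0.5258 -0.0054  0.1446]
```

View pics/scene_dock.png

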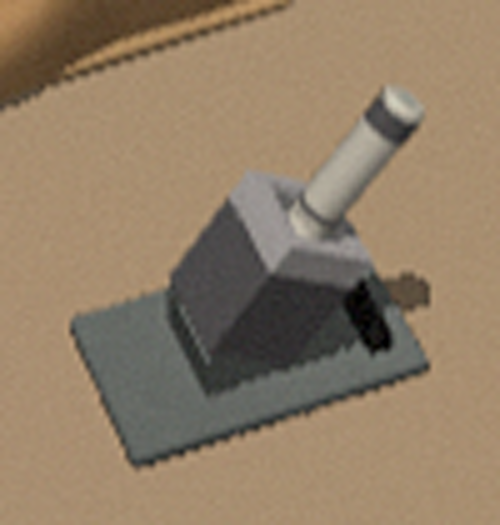

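The dock crop shows the handle end near crop (405,100), with the probe clear of the block on both sides. Next I fit the probe axis from both depth clouds and compute the moves.

```bash
cat >> h.py <<'E'
def axis(): 
    s=bot.sense(); return s,R.from_rotvec(s['tool_rot']).as_matrix()
def go(t,yaw=None):
    s,M=axis(); print('t',round(s['clock'],2),'pos',s['tool_pos'].round(4),'tool axes x,y,z',M.T.round(3).tolist(),'w',s['grip_width'],'F',s['wrist_force'].round(1))
    y0=np.degrees(np.arctan2(M[1,0],M[0,0])); sp=0 if yaw is None else -(yaw-y0); print('yaw',y0.round(2),'spin',round(sp,2))
    M2=M@R.from_euler('z',sp,degrees=True).as_matrix()
    print('cm before spin',(M.T@(np.array(t)-s['tool_pos'])*100).round(2),'after spin',(M2.T@(np.array(t)-s['tool_pos'])*100).round(2))
E
python3 - <<'E'
from h import *
from scipy.optimize import least_squares
np.set_printoptions(precision=4,suppress=True)
Q=[]
for n in('scene','top'):
    c=cam(n);P=cloud(c).reshape(-1,3)
    psi=np.radians(-16.5);d=np.array([-np.sin(.6109)*np.cos(psi),-np.sin(.6109)*np.sin(psi),np.cos(.6109)])
    w=P-np.array([.526,-.005,.143]); t=w@d; r=np.linalg.norm(w-t[:,None]*d,axis=1)
    q=P[(r<.017)&(t>-.058)&(t<.015)]; print(n,len(q)); Q.append(q)
    e=(w@d)[(r<.008)&(t>-.02)&(t<.015)]; print('end t',np.percentile(e,[50,80,95]))
def f(p,q):
    d=np.array([-np.sin(p[3])*np.cos(p[2]),-np.sin(p[3])*np.sin(p[2]),np.cos(p[3])])
    w=q-np.array([p[0],p[1],.143]); t=w@d; r=np.linalg.norm(w-t[:,None]*d,axis=1)
    return (r-.011)[t<-.006] if 0 else np.where(t<-.006,r-.011,0)
for q in (Q[0],Q[1],np.vstack(Q)):
    s=least_squares(f,[.526,-.005,psi,.61],args=(q,),loss='soft_l1',f_scale=.0015); print(s.x[:2],np.degrees(s.x[2:]),np.abs(s.fun).mean())
go([.4712,-.2472,.200],-16.5)
E
```

```text
scene 270
end t [0.0024 0.0037 0.0042]
top 205
end t [0.0013 0.0023 0.0037]
[ 0.5225 -0.005 ] [-16.4233  36.7676] 0.0007234060013478168
[ 0.5231 -0.004 ] [-16.0007  36.5919] 0.00032727571031645515
[ 0.5227 -0.0046] [-16.4526  36.7018] 0.000612585221817204
t 0.3 pos [0.2548 0.5431 0.2309] tool axes x,y,z [[0.905, -0.425, 0.0], [-0.425, -0.905, 0.001], [-0.0, -0.001, -1.0]] w 0.08541074475075253 F [-0.9 -0.4  0.3]
yaw -25.14 spin -8.64
cm before spin [53.16 62.34  3.14] after spin [43.19 69.62  3.14]
```

>>> play_rows:
  jaw: [6,6,6,6,6,6,6,6,6,6]
  xyz:
    - [0,0,0]
    - [0,0,0]
    - [2,3.2,0]
    - [2,3.2,0]
    - [2,3.2,0]
    - [2,3.2,0]
    - [2,3.2,0]
    - [2,3.2,0]
    - [2,3.2,0]
    - [2,3.2,0]
  spin: [-4.3,-4.3,0,0,0,0,0,0,0,0]

```text
clock: 1.13
tool_pos: [0.3354, 0.2504, 0.2314]
tool_rot: [-3.108, 0.451, -0.0]
wrist_force: [0.6, 0.6, 0.5]
grip_width: 0.0598
finger_force: 0.0
```

>>> play_rows:
  jaw: [6,6,6,6,6,6,6,6,6,6]
  xyz:
    - [2,3.2,0]
    - [2,3.2,0]
    - [2,3.2,0]
    - [2,3.2,0]
    - [2,3.2,0]
    - [2,3.2,0]
    - [2,3.2,0]
    - [2,3.2,0]
    - [2,3.2,0]
    - [2,3.2,0]
  spin: [0,0,0,0,0,0,0,0,0,0]

```text
clock: 1.97
tool_pos: [0.436, -0.1136, 0.2316]
tool_rot: [-3.109, 0.452, -0.002]
wrist_force: [1.0, 0.1, 0.4]
grip_width: 0.06
finger_force: 0.0
```

>>> play_rows:
  jaw: [6,6,6,6,6]
  xyz:
    - [2,3.2,1]
    - [2,3.2,1]
    - [1,2,1]
    - [0,0,0]
    - [0,0,0]
  spin: [0,0,0,0,0]

```text
clock: 2.38
tool_pos: [0.4594, -0.2073, 0.2002]
tool_rot: [3.108, -0.456, -0.004]
wrist_force: [0.7, 1.1, 0.6]
grip_width: 0.0601
finger_force: 0.0
```

Run:
```python
from h import *
go([.4712,-.2472,.107],-16.4)
```

```text
t 2.38 pos [ 0.4594 -0.2073  0.2002] tool axes x,y,z [[0.958, -0.287, -0.002], [-0.287, -0.958, 0.001], [-0.003, 0.0, -1.0]] w 0.060093892619863504 F [0.7 1.1 0.6]
yaw -16.7 spin -0.3
cm before spin [2.3  3.48 9.32] after spin [2.28 3.49 9.32]
```

>>> play_rows:
  jaw: [5,5,5,5,5,5,5,5,5,5]
  xyz:
    - [1.1,1.7,0]
    - [1.2,1.8,0]
    - [0,0,2]
    - [0,0,2]
    - [0,0,2]
    - [0,0,1.5]
    - [0,0,1]
    - [0,0,0.8]
    - [0,0,0]
    - [0,0,0]
  spin: [0,0,0,0,0,0,0,0,0,0]

```text
clock: 3.22
tool_pos: [0.4725, -0.2461, 0.1092]
tool_rot: [3.109, -0.451, 0.001]
wrist_force: [1.4, 0.1, 1.0]
grip_width: 0.0502
finger_force: 0.0
```

>>> play_rows:
  jaw: [1.5,1.5,1.5,1.5,1.5,1.5,1.5,1.5]
  xyz:
    - [0,0,0]
    - [0,0,0]
    - [0,0,0]
    - [0,0,0]
    - [0,0,0]
    - [0,0,0]
    - [0,0,0]
    - [0,0,0]
  spin: [0,0,0,0,0,0,0,0]

```text
clock: 3.88
tool_pos: [0.4727, -0.2467, 0.1097]
tool_rot: [3.108, -0.452, 0.003]
wrist_force: [-0.6, 1.1, 5.4]
grip_width: 0.0221
finger_force: 58.7
```

Run:
```python
from h import *
go([.4712,-.2472,.107],-16.4)
```

```text
t 3.88 pos [ 0.4727 -0.2467  0.1097] tool axes x,y,z [[0.959, -0.285, 0.002], [-0.285, -0.959, 0.0], [0.002, -0.001, -1.0]] w 0.022071181900470527 F [-0.6  1.1  5.4]
yaw -16.54 spin -0.14
cm before spin [-0.13  0.09  0.27] after spin [-0.13  0.09  0.27]
```

>>> play_rows:
  jaw: [1.5,1.5,1.5,1.5,1.5,1.5,1.5,1.5,1.5,1.5]
  xyz:
    - [0,0,-0.2]
    - [0,0,-0.2]
    - [0,0,-0.2]
    - [0,0,-0.3]
    - [0,0,-0.3]
    - [0,0,-0.5]
    - [0,0,-0.5]
    - [0,0,-1]
    - [0,0,-1]
    - [0,0,-1]
  spin: [0,0,0,0,0,0,0,0,0,0]

```text
clock: 4.72
tool_pos: [0.4724, -0.2464, 0.1622]
tool_rot: [3.109, -0.452, 0.002]
wrist_force: [0.2, 1.2, -0.4]
grip_width: 0.0223
finger_force: 61.0
```

>>> play_rows:
  jaw: [1.5,1.5,1.5]
  xyz:
    - [0,0,-2]
    - [0,0,-2]
    - [0,0,0]
  spin: [0,0,0]

```text
clock: 4.97
tool_pos: [0.4736, -0.2473, 0.2064]
tool_rot: [3.107, -0.452, 0.012]
wrist_force: [-0.1, 0.5, 0.4]
grip_width: 0.0223
finger_force: 61.0
```

Run:
```python
from h import *
c=cam('scene'); P=cloud(c)
a=c['img'][20:220,150:400]; save('pull',a,3)
c=cam('top');P=cloud(c);hsv=cv2.cvtColor(c['img'],cv2.COLOR_RGB2HSV)
go([.480,.293,.03],-7)
```

```text
t 5.07 pos [ 0.4727 -0.2464  0.2022] tool axes x,y,z [[0.959, -0.285, 0.003], [-0.285, -0.959, -0.0], [0.003, -0.0, -1.0]] w 0.022325330038004514 F [ 0.3  1.8 -1.4]
yaw -16.54 spin -9.54
cm before spin [-14.7  -51.91  17.2 ] after spin [ -5.9  -53.63  17.2 ]
```

View pics/pull.png

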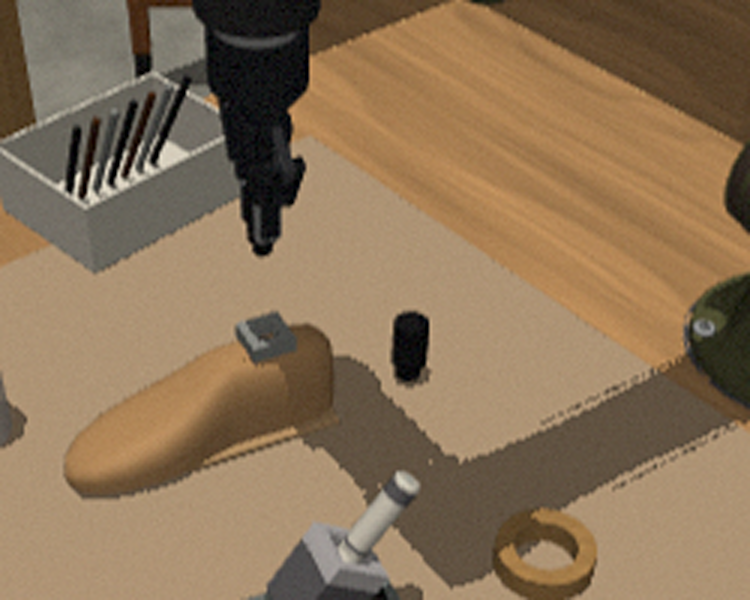

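The plug is out: in the crop the thimble at (266,335) is empty, and the plug is held in the fingers at about (262,245). Next I carry it to the tray.

>>> play_rows:
  jaw: [1.5,1.5,1.5,1.5,1.5,1.5,1.5,1.5,1.5,1.5]
  xyz:
    - [-1,-3.6,0]
    - [-1,-3.6,0]
    - [-1,-3.6,0]
    - [-1,-3.6,0]
    - [-1,-3.6,0]
    - [-1,-3.6,0]
    - [-1,-3.6,0]
    - [-1,-3.6,0]
    - [-1,-3.6,0]
    - [-1,-3.6,0]
  spin: [0,0,0,0,0,0,0,0,0,0]

```text
clock: 5.9
tool_pos: [0.478, 0.129, 0.2]
tool_rot: [3.109, -0.451, -0.001]
wrist_force: [1.3, 0.1, -0.4]
grip_width: 0.0222
finger_force: 61.0
```

>>> play_rows:
  jaw: [1.5,1.5,1.5,1.5,1.5,1.5,1.5,1.5,1.5,1.5]
  xyz:
    - [-1.2,-3.9,0]
    - [-1.2,-3.9,0]
    - [-1.2,-3.9,0]
    - [-1.1,-3.9,1.2]
    - [0,0,4]
    - [0,0,4]
    - [0,0,3]
    - [0,0,2]
    - [0,0,0]
    - [0,0,0]
  spin: [0,0,0,0,0,0,0,0,0,0]

```text
clock: 6.73
tool_pos: [0.4776, 0.2889, 0.0577]
tool_rot: [3.106, -0.451, -0.002]
wrist_force: [-0.2, -0.2, 0.9]
grip_width: 0.022
finger_force: 61.0
```

Run:
```python
from h import *
go([.480,.293,.029],-16.4)
```

```text
t 6.73 pos [0.4776 0.2889 0.0577] tool axes x,y,z [[0.959, -0.285, -0.001], [-0.285, -0.959, 0.003], [-0.002, -0.003, -1.0]] w 0.022049445121037087 F [-0.2 -0.2  0.9]
yaw -16.54 spin -0.14
cm before spin [ 0.11 -0.47  2.86] after spin [ 0.11 -0.47  2.86]
```

>>> play_rows:
  jaw: [1.5,1.5,1.5,1.5,1.5,5,5,5,5,5]
  xyz:
    - [0,-0.4,1]
    - [0,0,1]
    - [0,0,0.5]
    - [0,0,0.2]
    - [0,0,0]
    - [0,0,0]
    - [0,0,0]
    - [0,0,0]
    - [0,0,0]
    - [0,0,0]
  spin: [0,0,0,0,0,0,0,0,0,0]

```text
clock: 7.57
tool_pos: [0.4793, 0.2935, 0.0318]
tool_rot: [-3.109, 0.452, -0.001]
wrist_force: [-0.0, 0.1, -0.5]
grip_width: 0.0498
finger_force: 0.0
```

>>> play_rows:
  jaw: [6,6,6,6,6,6,6,6]
  xyz:
    - [0,0,-2]
    - [0,0,-3]
    - [0,0,-4]
    - [0,0,-4]
    - [0,0,-4]
    - [0,0,-3]
    - [0,0,0]
    - [0,0,0]
  spin: [0,0,0,0,0,0,0,0]

```text
clock: 8.23
tool_pos: [0.4798, 0.294, 0.2341]
tool_rot: [-3.105, 0.451, -0.004]
wrist_force: [-0.2, 0.1, -1.9]
grip_width: 0.0598
finger_force: 0.0
```

Run:
```python
from h import *
go([.542,-.0103,.200],-16.4)
c=cam('scene');P=cloud(c);b=P[245:345,335:450].reshape(-1,3);v=c['img'][245:345,335:450].max(-1).ravel()
k=(v<45)&(b[:,2]>.006)&(b[:,2]<.08)&(abs(b[:,0]-.48)<.06)&(abs(b[:,1]-.293)<.05);print('dark in tray',k.sum(),b[k].mean(0),b[k].min(0),b[k].max(0))
```

```text
t 8.23 pos [0.4798 0.294  0.2341] tool axes x,y,z [[0.959, -0.285, 0.002], [-0.285, -0.959, -0.004], [0.003, 0.003, -1.0]] w 0.05978688653967794 F [-0.2  0.1 -1.9]
yaw -16.55 spin -0.15
cm before spin [14.62 27.41  3.33] after spin [14.55 27.45  3.33]
dark in tray 217 [0.4819349  0.29443062 0.04134822] [0.46187161 0.27363067 0.00629678] [0.491946   0.3293774  0.05547642]
```

>>> play_rows:
  jaw: [5,5,5,5,5,5,5,5,5,5]
  xyz:
    - [1.8,3.4,0]
    - [1.8,3.4,0]
    - [1.8,3.4,0]
    - [1.8,3.4,0]
    - [1.8,3.4,0]
    - [1.8,3.4,0]
    - [1.8,3.4,0.5]
    - [2,3.6,1]
    - [0,0,1]
    - [0,0,0]
  spin: [0,0,0,0,0,0,0,0,0,0]

```text
clock: 9.12
tool_pos: [0.5396, -0.0122, 0.2024]
tool_rot: [3.106, -0.458, -0.01]
wrist_force: [-0.2, 1.0, -0.7]
grip_width: 0.0502
finger_force: 0.0
```

>>> play_rows:
  jaw: [5,5]
  xyz:
    - [0,0,0]
    - [0,0,0]
  spin: [0,0]

```text
clock: 9.28
tool_pos: [0.5409, -0.0094, 0.2064]
tool_rot: [3.109, -0.45, -0.001]
wrist_force: [-0.3, 0.4, -0.7]
grip_width: 0.0501
finger_force: 0.0
```

Run:
```python
from h import *
go([.542,-.0103,.096],-16.4)
```

```text
t 9.28 pos [ 0.5409 -0.0094  0.2064] tool axes x,y,z [[0.959, -0.284, -0.0], [-0.284, -0.959, 0.001], [-0.001, -0.0, -1.0]] w 0.05013653263748775 F [-0.3  0.4 -0.7]
yaw -16.48 spin -0.08
cm before spin [ 0.14  0.04 11.04] after spin [ 0.14  0.04 11.04]
```

>>> play_rows:
  jaw: [5,5,5,5,5,5,5,5]
  xyz:
    - [0.1,0,2]
    - [0,0,2.5]
    - [0,0,2.5]
    - [0,0,2]
    - [0,0,1.2]
    - [0,0,0.8]
    - [0,0,0]
    - [0,0,0]
  spin: [0,0,0,0,0,0,0,0]

```text
clock: 9.95
tool_pos: [0.5425, -0.01, 0.0977]
tool_rot: [3.109, -0.45, 0.002]
wrist_force: [0.0, -1.0, 1.1]
grip_width: 0.0501
finger_force: 0.0
```

>>> play_rows:
  jaw: [1.5,1.5,1.5,1.5,1.5,1.5,1.5,1.5]
  xyz:
    - [0,0,0]
    - [0,0,0]
    - [0,0,0]
    - [0,0,0]
    - [0,0,0]
    - [0,0,0]
    - [0,0,0]
    - [0,0,0]
  spin: [0,0,0,0,0,0,0,0]

```text
clock: 10.62
tool_pos: [0.5427, -0.0103, 0.0981]
tool_rot: [-3.108, 0.451, -0.004]
wrist_force: [-0.5, 1.2, 5.3]
grip_width: 0.0207
finger_force: 58.7
```

Run:
```python
from h import *
go([.542,-.0103,.096],-16.4)
```

```text
t 10.62 pos [ 0.5427 -0.0103  0.0981] tool axes x,y,z [[0.959, -0.284, 0.002], [-0.284, -0.959, -0.001], [0.002, 0.0, -1.0]] w 0.020665324990184412 F [-0.5  1.2  5.3]
yaw -16.53 spin -0.13
cm before spin [-0.06  0.02  0.21] after spin [-0.06  0.02  0.21]
```

>>> play_rows:
  jaw: [1.5,1.5,1.5,1.5,1.5,1.5,1.5,1.5,1.5,1.5]
  xyz:
    - [-0.17,0,-0.25]
    - [-0.17,0,-0.25]
    - [-0.17,0,-0.25]
    - [-0.17,0,-0.25]
    - [-0.17,0,-0.25]
    - [-0.29,0,-0.41]
    - [-0.29,0,-0.41]
    - [-0.29,0,-0.41]
    - [-0.57,0,-0.82]
    - [-0.57,0,-0.82]
  spin: [0,0,0,0,0,0,0,0,0,0]

```text
clock: 11.45
tool_pos: [0.5135, -0.0024, 0.1383]
tool_rot: [3.108, -0.452, -0.002]
wrist_force: [-0.0, -1.4, -1.2]
grip_width: 0.0203
finger_force: 61.3
```

>>> play_rows:
  jaw: [1.5,1.5,1.5,1.5,1.5,1.5,1.5,1.5]
  xyz:
    - [-0.57,0,-0.82]
    - [-0.57,0,-0.82]
    - [-0.57,0,-0.82]
    - [-0.57,0,-0.82]
    - [-0.57,0,-0.82]
    - [-0.57,0,-0.82]
    - [0,0,-2]
    - [0,0,0]
  spin: [0,0,0,0,0,0,0,0]

```text
clock: 12.12
tool_pos: [0.4826, 0.0074, 0.2116]
tool_rot: [-3.108, 0.451, -0.009]
wrist_force: [-0.6, -0.1, 0.5]
grip_width: 0.0205
finger_force: 61.4
```

Run:
```python
from h import *
c=cam('scene'); save('held',c['img'][60:260,200:450],3)
go([.4,-.2,.2],-13)
```

```text
t 12.17 pos [0.4824 0.0077 0.2097] tool axes x,y,z [[0.959, -0.285, 0.004], [-0.285, -0.959, -0.002], [0.004, 0.001, -1.0]] w 0.02041745519095325 F [-1.4  0.  -2. ]
yaw -16.53 spin -3.53
cm before spin [-1.99 22.25  0.92] after spin [-3.36 22.09  0.92]
```

View pics/held.png

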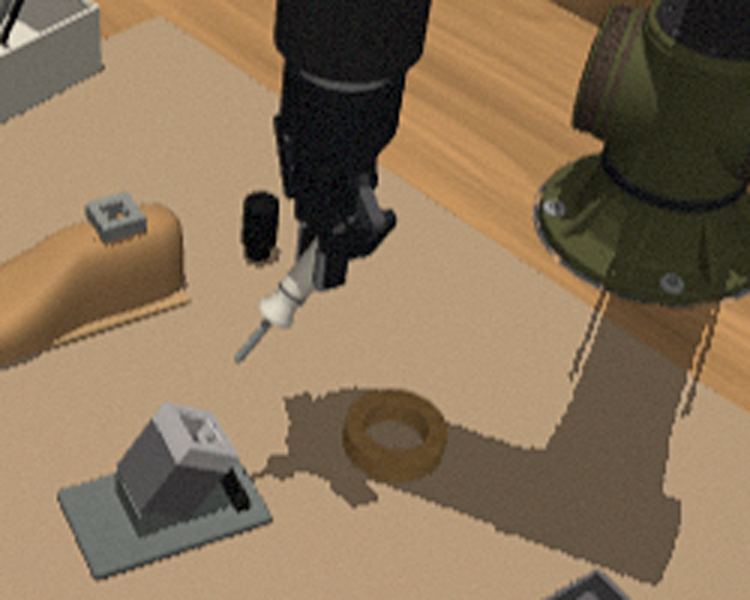

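The probe is held leaning: pin tip near crop (238,358), collar near (275,308). The tool can't tilt, so I'll press the pin tip against the heel-side face of the thimble. Moving the tool along an arc should then swing the probe upright between the pads.

```bash
cat >> h.py <<'E'
def inplane(c,u,v):
    s,M=axis(); d=ray(c,u,v); o=s['tool_pos']; n=M[:,1]
    p=c['eye']+d*((o-c['eye'])@n)/(d@n); return p,(M.T@(p-o)*1000).round(1)
E
python3 - <<'E'
from h import *
c=cam('scene')
for u,v in((238,358),(272,318),(290,290)): print(inplane(c,200+u/3,60+v/3))
x=np.radians(-13);bore=np.array([.4715,-.2472]);h=bore-.0195*np.array([np.cos(x),np.sin(x)])
g=h-.075*np.array([np.cos(x),np.sin(x)]); print(h,g)
go([g[0],g[1],.2],-13)
E
```

```text
(array([ 0.53788074, -0.0088242 ,  0.1498721 ]), array([58.3, -0. , 58.2]))
(array([ 0.51368029, -0.00167773,  0.18098336]), array([33.1, -0. , 27.1]))
(array([0.50169875, 0.0018516 , 0.20378502]), array([20.6,  0. ,  4.3]))
[ 0.45249978 -0.24281345] [ 0.37942203 -0.22594213]
t 12.22 pos [0.4819 0.0077 0.208 ] tool axes x,y,z [[0.959, -0.285, 0.001], [-0.285, -0.959, -0.001], [0.002, 0.001, -1.0]] w 0.020262767371112097 F [ 0.6  0.3 -0.6]
yaw -16.53 spin -3.53
cm before spin [-3.18 25.32  0.77] after spin [-4.73 25.07  0.77]
```

>>> play_rows:
  jaw: [1.5,1.5,1.5,1.5,1.5,1.5,1.5,1.5,1.5,1.5]
  xyz:
    - [0,0,0]
    - [-0.6,3.1,0]
    - [-0.6,3.1,0]
    - [-0.6,3.1,0]
    - [-0.6,3.1,0]
    - [-0.6,3.1,0]
    - [-0.6,3.1,0]
    - [-0.6,3.1,0]
    - [-0.5,3.3,0]
    - [0,0,0]
  spin: [-3.5,0,0,0,0,0,0,0,0,0]

```text
clock: 13.05
tool_pos: [0.3771, -0.2291, 0.2064]
tool_rot: [3.119, -0.364, -0.003]
wrist_force: [0.8, 0.7, -0.7]
grip_width: 0.0205
finger_force: 61.2
```

>>> play_rows:
  jaw: [1.5,1.5,1.5,1.5,1.5]
  xyz:
    - [0,0,1.5]
    - [0,0,1.5]
    - [0,0,1]
    - [0,0,0]
    - [0,0,0]
  spin: [0,0,0,0,0]

```text
clock: 13.47
tool_pos: [0.3793, -0.2253, 0.1666]
tool_rot: [3.121, -0.356, -0.002]
wrist_force: [0.3, 0.1, 0.1]
grip_width: 0.0201
finger_force: 61.3
```

Run:
```python
from h import *
go([.3794,-.2259,.155],-13)
c=cam('scene'); save('pre',c['img'][60:200,180:330],5)
```

```text
t 13.47 pos [ 0.3793 -0.2253  0.1666] tool axes x,y,z [[0.974, -0.225, -0.002], [-0.225, -0.974, 0.001], [-0.002, -0.0, -1.0]] w 0.020096331196027634 F [0.3 0.1 0.1]
yaw -13.02 spin -0.02
cm before spin [0.03 0.05 1.16] after spin [0.03 0.05 1.16]
```

View pics/pre.png

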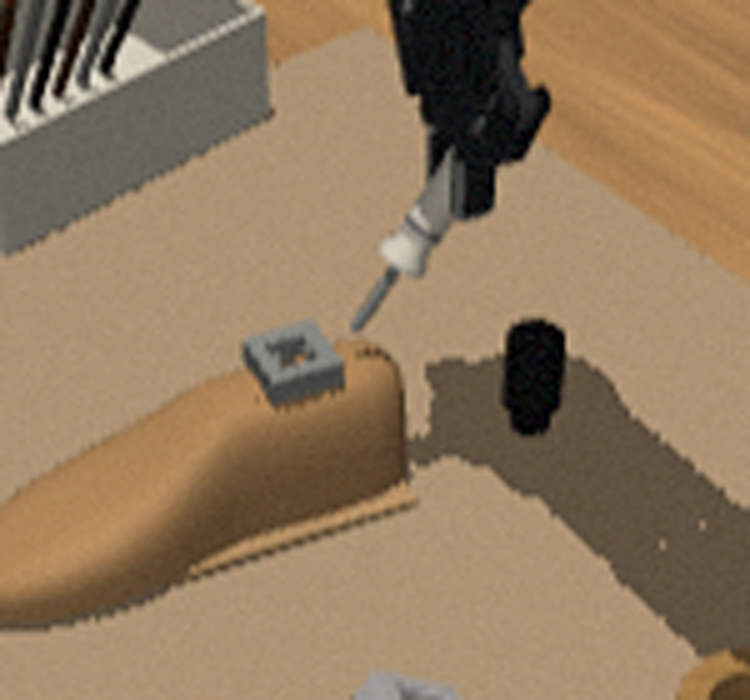

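The tip at crop (357,328) is just short of the thimble's heel face, as intended. Descend, touch, and start the arc.

>>> play_rows:
  jaw: [1.5,1.5,1.5,1.5,1.5,1.5]
  xyz:
    - [0,0,0.6]
    - [0,0,0.5]
    - [0.4,0,0]
    - [0.4,0,0]
    - [0.4,0,0]
    - [0,0,0]
  spin: [0,0,0,0,0,0]

```text
clock: 14.02
tool_pos: [0.3918, -0.2284, 0.1561]
tool_rot: [3.121, -0.357, -0.001]
wrist_force: [0.1, -0.3, -1.4]
grip_width: 0.0204
finger_force: 61.3
```

>>> play_rows:
  jaw: [1.5,1.5,1.5,1.5,1.5,1.5]
  xyz:
    - [0.35,0,0]
    - [0.35,0,-0.2]
    - [0.35,0,-0.2]
    - [0.35,0,-0.2]
    - [0.35,0,-0.2]
    - [0,0,0]
  spin: [0,0,0,0,0,0]

```text
clock: 14.52
tool_pos: [0.4065, -0.2319, 0.1636]
tool_rot: [-3.121, 0.357, 0.01]
wrist_force: [-8.5, 4.0, 1.6]
grip_width: 0.0205
finger_force: 63.8
```

Run:
```python
from h import *
go([.3794,-.2259,.155],-13)
c=cam('scene'); save('push1',c['img'][60:200,180:330],5)
```

```text
t 14.52 pos [ 0.4065 -0.2319  0.1636] tool axes x,y,z [[0.974, -0.226, -0.006], [-0.226, -0.974, 0.0], [-0.006, 0.001, -1.0]] w 0.02047263736035132 F [-8.5  4.   1.6]
yaw -13.05 spin -0.05
cm before spin [-2.77  0.02  0.87] after spin [-2.77  0.02  0.87]
```

View pics/push1.png

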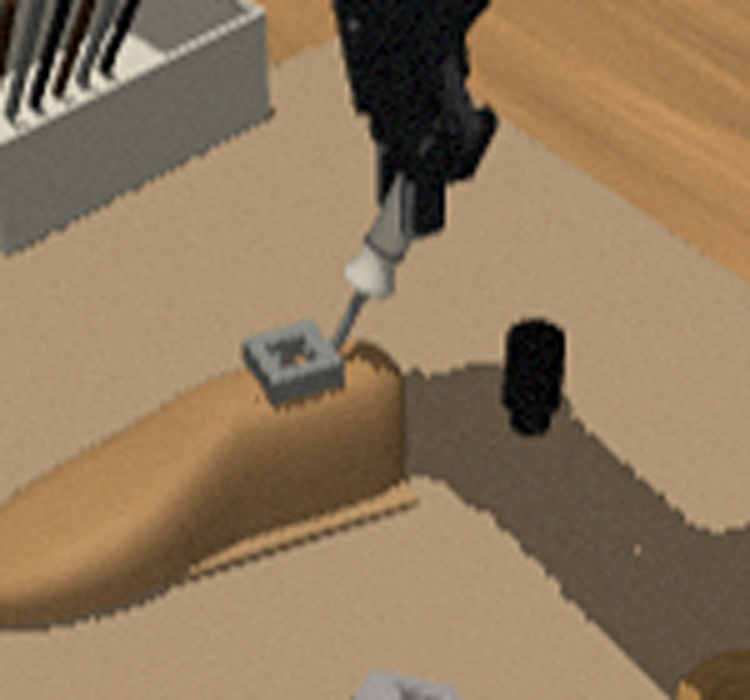

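Working as planned, at about 9 N with the probe now at roughly 26°. In the crop the tip bears on the face near (337,345). Continue the arc.

>>> play_rows:
  jaw: [1.5,1.5,1.5,1.5,1.5,1.5,1.5,1.5,1.5,1.5]
  xyz:
    - [0.36,0,-0.15]
    - [0.36,0,-0.15]
    - [0.36,0,-0.12]
    - [0.36,0,-0.12]
    - [0.36,0,-0.1]
    - [0.36,0,-0.08]
    - [0.36,0,-0.05]
    - [0.36,0,-0.03]
    - [0.36,0,0]
    - [0.36,0,0]
  spin: [0,0,0,0,0,0,0,0,0,0]

```text
clock: 15.4
tool_pos: [0.4416, -0.2404, 0.1722]
tool_rot: [3.121, -0.357, -0.008]
wrist_force: [-7.4, 1.5, 3.4]
grip_width: 0.0206
finger_force: 64.5
```

>>> play_rows:
  jaw: [1.5,1.5,1.5,1.5]
  xyz:
    - [0.36,0,0]
    - [0.36,0,0]
    - [0,0,0]
    - [0,0,0]
  spin: [0,0,0,0]

```text
clock: 15.73
tool_pos: [0.4487, -0.2421, 0.172]
tool_rot: [3.121, -0.357, -0.008]
wrist_force: [-7.1, 1.9, 2.6]
grip_width: 0.0207
finger_force: 64.1
```

Run:
```python
from h import *
go([.4715-.0235*.974,-.2472+.0235*.225,.1715],-13)
c=cam('scene'); save('push2',c['img'][60:160,190:290],6)
```

```text
t 15.73 pos [ 0.4487 -0.2421  0.172 ] tool axes x,y,z [[0.974, -0.226, -0.005], [-0.226, -0.974, 0.001], [-0.005, 0.0, -1.0]] w 0.020674954014947018 F [-7.1  1.9  2.6]
yaw -13.06 spin -0.06
cm before spin [-0.01 -0.01  0.05] after spin [-0.01 -0.01  0.05]
```

View pics/push2.png

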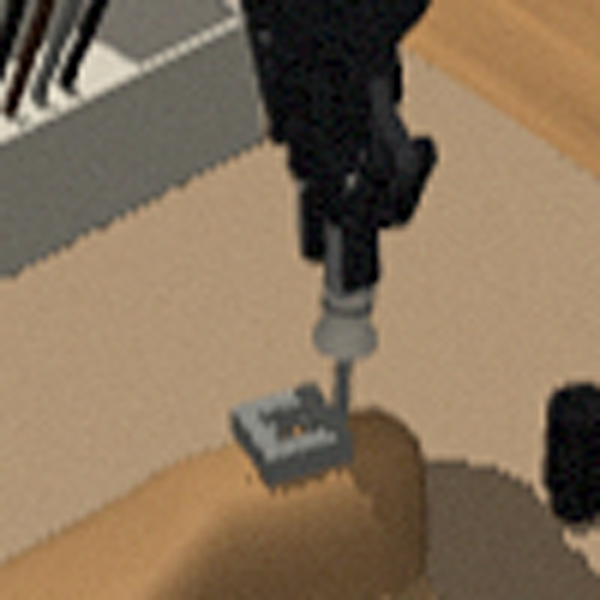

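The probe now looks nearly upright: collar at crop (346,335), pin against the face at (342,400). Back off, lift clear, and measure the lean numerically.

>>> play_rows:
  jaw: [1.5,1.5,1.5,1.5,1.5,1.5]
  xyz:
    - [-0.5,0,0]
    - [0,0,-1.5]
    - [0,0,-2]
    - [0,0,-1.5]
    - [0,0,0]
    - [0,0,0]
  spin: [0,0,0,0,0,0]

```text
clock: 16.28
tool_pos: [0.4462, -0.2408, 0.2228]
tool_rot: [-3.121, 0.357, -0.004]
wrist_force: [1.2, -0.4, -1.6]
grip_width: 0.0204
finger_force: 63.8
```

```bash
cat > lean.py <<'E'
from h import *
def lean(show=True):
    c=cam('scene'); s,M=axis(); hsv=cv2.cvtColor(c['img'],cv2.COLOR_RGB2HSV); S=hsv[...,1].astype(int)
    o=s['tool_pos']; pts=[]
    for dz in np.arange(30,90,2.)/1000:
        u,v=proj(c,o+M[:,2]*dz); v=int(round(v)); 
        if pts and pts[-1][0]==v: continue
        cols=np.arange(int(u)-14,int(u)+15); m=S[v,cols]<85
        lab=cols[m]
        if len(lab): pts.append((v,lab.mean(),len(lab),inplane(c,lab.mean(),v)[1],round(u-lab.mean(),1)))
    for p in pts: print(p)
E
python3 - <<'E'
from lean import *
lean(); go([.4715,-.2472,.2],-13)
E
```

```text
(99, np.float64(248.0), 17, array([-3.6, -0. , 31.7]), np.float64(-1.3))
(100, np.float64(246.55), 20, array([ 0.4, -0. , 33.4]), np.float64(0.2))
(101, np.float64(247.45833333333334), 24, array([-2.1,  0. , 37.2]), np.float64(-0.8))
(102, np.float64(245.61904761904762), 21, array([ 3. , -0. , 38.6]), np.float64(1.1))
(103, np.float64(248.05882352941177), 17, array([-3.7, -0. , 43.7]), np.float64(-1.3))
(104, np.float64(246.61111111111111), 18, array([ 0.4, -0. , 45.5]), np.float64(0.1))
(105, np.float64(247.86666666666667), 15, array([-3.1,  0. , 49.6]), np.float64(-1.1))
(106, np.float64(247.52631578947367), 19, array([-2.1, -0. , 52.4]), np.float64(-0.8))
(107, np.float64(244.52941176470588), 17, array([ 6.2, -0. , 52.8]), np.float64(2.2))
(108, np.float64(246.57142857142858), 14, array([ 0.6,  0. , 57.6]), np.float64(0.2))
(109, np.float64(243.9375), 16, array([ 7.9,  0. , 58.4]), np.float64(2.9))
(110, np.float64(244.52941176470588), 17, array([ 6.3,  0. , 62. ]), np.float64(2.3))
(111, np.float64(246.46666666666667), 15, array([ 1. , -0. , 66.8]), np.float64(0.4))
(112, np.float64(244.76470588235293), 17, array([ 5.8, -0. , 68.4]), np.float64(2.1))
(113, np.float64(245.0), 15, array([ 5.2, -0. , 71.7]), np.float64(1.8))
(114, np.float64(247.64285714285714), 14, array([-2.2,  0. , 77.3]), np.float64(-0.8))
(115, np.float64(245.36363636363637), 11, array([ 4.2,  0. , 78.4]), np.float64(1.5))
(116, np.float64(249.72727272727272), 11, array([-8.1,  0. , 85.6]), np.float64(-2.9))
(117, np.float64(246.9375), 16, array([-0.1,  0. , 86.1]), np.float64(-0.1))
(118, np.float64(246.57142857142858), 21, array([ 0.9, -0. , 89. ]), np.float64(0.3))
t 16.33 pos [ 0.4457 -0.2406  0.2216] tool axes x,y,z [[0.974, -0.226, 0.0], [-0.226, -0.974, -0.001], [0.001, 0.0, -1.0]] w 0.020552784450504125 F [ 0.1 -0.3 -1.6]
yaw -13.04 spin -0.04
cm before spin [2.66 0.06 2.16] after spin [2.66 0.07 2.16]
```

```bash
cat > lean.py <<'E'
from h import *
def lean(zr=(.0,.085)):
    s,M=axis(); o=s['tool_pos']
    for n in ('scene','top'):
        c=cam(n); L=(cloud(c).reshape(-1,3)-o)@M*1000
        k=(np.hypot(L[:,0],L[:,1])<22)&(L[:,2]>0)&(L[:,2]<88)&(((L@M.T)/1000+o)[:,2]>.105); q=L[k]
        for a in range(0,88,8):
            j=(q[:,2]>=a)&(q[:,2]<a+8)
            if j.sum()>0: print(n,a,j.sum(),q[j].mean(0).round(1),'x',q[j,0].min().round(1),q[j,0].max().round(1),'y',q[j,1].min().round(1),q[j,1].max().round(1))
        cc=((c['eye']-o)@M); print(' cam dir',(cc/np.linalg.norm(cc)).round(2), 'lowest z',q[:,2].max() if len(q) else None)
E
python3 - <<'E'
from lean import *
lean()
c=cam('scene');save('lift',c['img'][60:160,190:290],6)
E
```

```text
scene 0 12 [-2.4 -7.2  5.8] x -9.9 4.7 y -11.7 0.6
scene 8 26 [-0.1 -6.  11.7] x -10.8 6.0 y -12.2 7.1
scene 16 21 [-0.1 -6.2 20.6] x -11.6 6.1 y -10.7 5.2
scene 24 43 [ 0.2 -6.8 28.2] x -15.6 10.6 y -15.2 5.5
scene 32 9 [-1.8 -8.9 33.6] x -14.4 10.0 y -14.7 0.2
scene 40 6 [-0.4 -1.7 45.1] x -2.0 0.7 y -4.1 3.0
scene 48 8 [ 0.3 -0.4 52.9] x -3.7 3.0 y -3.3 3.2
scene 56 8 [ 0.1 -2.3 59.7] x -2.8 2.3 y -4.7 -0.0
scene 64 6 [ 1.1 -1.4 68.4] x -4.2 3.4 y -5.0 1.9
scene 72 5 [ 1.1 -0.9 75.6] x -1.5 3.0 y -2.7 2.3
 cam dir [ 0.35 -0.75 -0.56] lowest z 78.30945015088676
 cam dir [-0.03 -0.25 -0.97] lowest z None
```

View pics/lift.png

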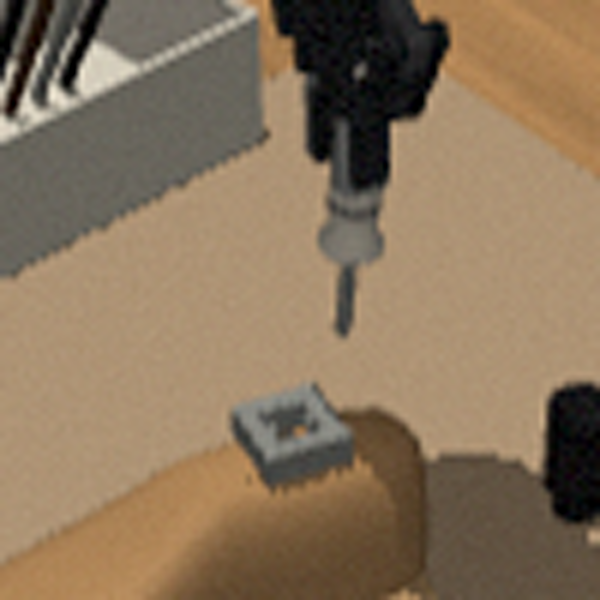

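The probe hangs essentially upright: collar at crop (350,240), tip at (343,332), open thimble mouth at (292,425). Next, the offset to the mouth as seen by the same camera.

Run:
```python
from h import *
c=cam('scene'); X=lambda u,v:(190+(u+.5)/6-.5,60+(v+.5)/6-.5)
print('tip',inplane(c,*X(343,334)),'collar bottom',inplane(c,*X(351,262)))
print('mouth pt',onz(c,*X(292,424),.101))
cor=[(232,411),(316,384),(354,437),(268,464)]
C=np.array([onz(c,*X(*p),.101) for p in cor]);print(C.round(4).tolist(),C.mean(0),np.linalg.norm(np.roll(C,-1,0)-C,axis=1))
ft=[]
for n in('scene','top'):
    k=cam(n);P=cloud(k).reshape(-1,3);q=P[(abs(P[:,2]-.101)<.004)&(np.hypot(P[:,0]-.4715,P[:,1]+.2475)<.035)]
    print(n,len(q),np.median(q[:,2]) if len(q) else 0,cv2.minAreaRect((q[:,:2]*1000).astype('f4')) if len(q)>5 else 0)
go([.4715,-.2474,.2],-13)
```

```text
tip (array([ 0.44593374, -0.24080013,  0.14098034]), array([ 0.8, -0. , 80. ])) collar bottom (array([ 0.44198284, -0.23988492,  0.17694733]), array([-3.3, -0. , 44. ]))
mouth pt [ 0.47051309 -0.24598515  0.101     ]
[[0.4856, -0.2693, 0.101], [0.4454, -0.2614, 0.101], [0.4549, -0.2223, 0.101], [0.4948, -0.2311, 0.101]] [ 0.47017918 -0.2460296   0.101     ] [0.0409915  0.04021188 0.04089107 0.03936389]
scene 160 0.10164645357166024 ((469.3841857910156, -248.85562133789062), (46.65093994140625, 40.765724182128906), 76.30487060546875)
top 0 0 0
t 16.63 pos [ 0.4453 -0.2407  0.2214] tool axes x,y,z [[0.974, -0.226, -0.001], [-0.226, -0.974, 0.0], [-0.001, 0.0, -1.0]] w 0.020395807580826063 F [ 0.1 -0.2  0.1]
yaw -13.04 spin -0.04
cm before spin [2.7  0.06 2.13] after spin [2.7  0.06 2.13]
```

>>> play_rows:
  jaw: [1.5,1.5,1.5,1.5,1.5,1.5,1.5,1.5]
  xyz:
    - [0.85,0,0]
    - [0.85,0,0]
    - [0.85,0,0]
    - [0,0,1.2]
    - [0,0,1.2]
    - [0,0,1]
    - [0,0,0]
    - [0,0,0]
  spin: [0,0,0,0,0,0,0,0]

```text
clock: 17.3
tool_pos: [0.4697, -0.2465, 0.1869]
tool_rot: [3.121, -0.357, -0.003]
wrist_force: [0.3, 0.0, 1.0]
grip_width: 0.0205
finger_force: 63.8
```

Run:
```python
from h import *
c=cam('scene'); save('above',c['img'][70:150,190:290],7)
go([.4705,-.2467,.165],-13)
```

```text
t 17.35 pos [ 0.4701 -0.2467  0.188 ] tool axes x,y,z [[0.974, -0.226, -0.0], [-0.226, -0.974, 0.001], [-0.0, -0.0, -1.0]] w 0.020467759562997703 F [-0.1 -0.6 -0.9]
yaw -13.04 spin -0.04
cm before spin [ 0.04 -0.01  2.3 ] after spin [ 0.04 -0.01  2.3 ]
```

View pics/above.png

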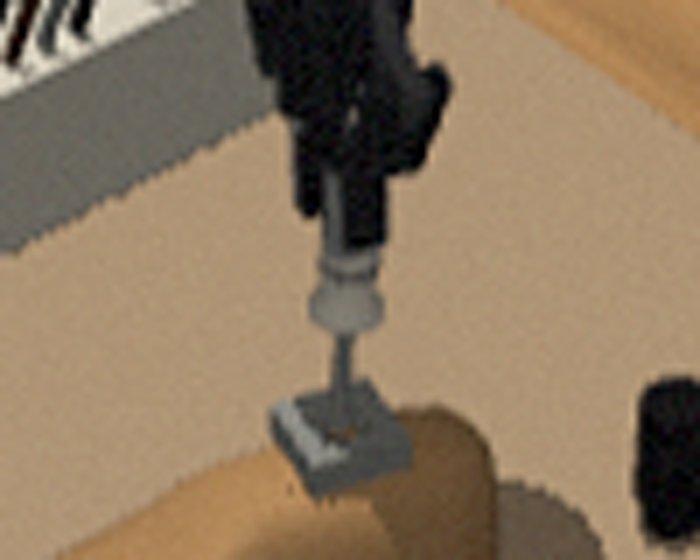

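The tip at crop (342,420) sits over the mouth centre at about (341,432). Descend in small steps and watch the force.

>>> play_rows:
  jaw: [1.5,1.5,1.5,1.5,1.5,1.5]
  xyz:
    - [0,0,0.5]
    - [0,0,0.5]
    - [0,0,0.5]
    - [0,0,0.4]
    - [0,0,0]
    - [0,0,0]
  spin: [0,0,0,0,0,0]

```text
clock: 17.85
tool_pos: [0.4702, -0.2466, 0.1688]
tool_rot: [3.121, -0.357, -0.001]
wrist_force: [-0.1, 0.5, 0.1]
grip_width: 0.0206
finger_force: 63.8
```

>>> play_rows:
  jaw: [1.5,1.5,1.5,1.5,1.5]
  xyz:
    - [0,0,0.3]
    - [0,0,0.3]
    - [0,0,0.3]
    - [0,0,0]
    - [0,0,0]
  spin: [0,0,0,0,0]

```text
clock: 18.27
tool_pos: [0.47, -0.2467, 0.1596]
tool_rot: [3.121, -0.357, -0.002]
wrist_force: [-0.8, -0.8, -2.0]
grip_width: 0.0205
finger_force: 63.7
```

>>> play_rows:
  jaw: [1.5,1.5,1.5,1.5,1.5,1.5]
  xyz:
    - [0,0,0.4]
    - [0,0,0.4]
    - [0,0,0.4]
    - [0,0,0.4]
    - [0,0,0]
    - [0,0,0]
  spin: [0,0,0,0,0,0]

```text
clock: 18.77
tool_pos: [0.4701, -0.2466, 0.1432]
tool_rot: [3.121, -0.357, -0.002]
wrist_force: [-1.0, -3.9, -3.9]
grip_width: 0.0204
finger_force: 63.6
```

>>> play_rows:
  jaw: [1.5,1.5,1.5,1.5,1.5]
  xyz:
    - [0,0,0.2]
    - [0,0,0.2]
    - [0,0,0.2]
    - [0,0,0]
    - [0,0,0]
  spin: [0,0,0,0,0]

```text
clock: 19.18
tool_pos: [0.4704, -0.2468, 0.1383]
tool_rot: [3.121, -0.357, 0.001]
wrist_force: [-1.9, -5.5, 1.5]
grip_width: 0.0207
finger_force: 64.1
```

>>> play_rows:
  jaw: [1.5,1.5,1.5,1.5,1.5]
  xyz:
    - [0,0.06,0.1]
    - [0,0,0.15]
    - [0,0,0.15]
    - [0,0,0]
    - [0,0,0]
  spin: [0,0,0,0,0]

```text
clock: 19.6
tool_pos: [0.4709, -0.2473, 0.138]
tool_rot: [3.12, -0.356, 0.006]
wrist_force: [-6.1, 2.8, 17.7]
grip_width: 0.0209
finger_force: 65.5
```

Run:
```python
from lean import *
go([.4715,-.2474,.135],-13)
s,M=axis();o=s['tool_pos'];c=cam('scene');P=cloud(c).reshape(-1,3)
r=np.hypot(P[:,0]-o[0],P[:,1]-o[1])
for a in np.arange(.097,.135,.003):
    k=(P[:,2]>=a)&(P[:,2]<a+.003)&(r<.026); L=(P[k]-o)@M*1000
    if k.sum(): print(round(a,3),k.sum(),L[:,0].min().round(1),L[:,0].max().round(1))
```

```text
t 19.6 pos [ 0.4709 -0.2473  0.138 ] tool axes x,y,z [[0.974, -0.225, 0.004], [-0.225, -0.974, 0.001], [0.004, -0.002, -1.0]] w 0.020909712958230027 F [-6.1  2.8 17.7]
yaw -13.0 spin -0.0
cm before spin [ 0.05 -0.    0.3 ] after spin [ 0.05 -0.    0.3 ]
0.097 17 -20.8 18.2
0.1 58 -21.4 19.5
0.103 32 -20.5 19.6
0.106 15 -16.6 9.4
0.109 18 -13.4 9.5
0.112 7 -13.5 8.1
0.115 7 -9.5 6.0
0.118 7 -5.5 4.2
0.121 7 -12.4 3.1
0.124 8 -11.6 5.4
0.127 10 -12.2 5.7
0.13 3 -12.8 3.9
0.133 2 -4.6 -1.8
```

>>> play_rows:
  jaw: [1.5,1.5,1.5,1.5]
  xyz:
    - [0.05,0,0.15]
    - [0,0,0.15]
    - [0,0,0]
    - [0,0,0]
  spin: [0,0,0,0]

```text
clock: 19.98
tool_pos: [0.4721, -0.2478, 0.1375]
tool_rot: [3.119, -0.355, 0.01]
wrist_force: [-7.9, 4.5, 26.5]
grip_width: 0.0205
finger_force: 66.4
```

>>> play_rows:
  jaw: [5,5,5,5,5,5,5]
  xyz:
    - [0,0,0]
    - [0,0,0]
    - [0,0,0]
    - [0,0,0]
    - [0,0,0]
    - [0,0,0]
    - [0,0,0]
  spin: [0,0,0,0,0,0,0]

```text
clock: 20.57
tool_pos: [0.4707, -0.2472, 0.1307]
tool_rot: [-3.121, 0.357, 0.001]
wrist_force: [0.4, 0.1, 0.5]
grip_width: 0.0498
finger_force: 0.0
```

>>> play_rows:
  jaw: [5,5,5,5,5,5,0,0,0,0]
  xyz:
    - [0,0,-1]
    - [0,0,-2]
    - [0,0,-2]
    - [0,0,-2]
    - [0,0,-2]
    - [0,0,-1]
    - [0,0,0]
    - [0,0,0]
    - [0,0,0]
    - [0,0,0]
  spin: [0,0,0,0,0,0,0,0,0,0]

```text
clock: 21.4
tool_pos: [0.4702, -0.247, 0.2294]
tool_rot: [-3.121, 0.357, 0.004]
wrist_force: [0.6, 0.0, -0.9]
grip_width: 0.0017
finger_force: 0.0
```

Run:
```python
from h import *
go([.4715,-.2474,.195],-13)
c=cam('scene');P=cloud(c).reshape(-1,3);r=np.hypot(P[:,0]-.471,P[:,1]+.247)
for a in np.arange(.1,.202,.006):
    k=(P[:,2]>=a)&(P[:,2]<a+.006)&(r<.03); 
    if k.sum(): print(round(a,3),k.sum(),P[k].mean(0).round(4),P[k,0].min().round(4),P[k,0].max().round(4),P[k,1].min().round(4),P[k,1].max().round(4))
```

```text
t 21.4 pos [ 0.4702 -0.247   0.2294] tool axes x,y,z [[0.974, -0.226, -0.003], [-0.226, -0.974, -0.0], [-0.002, 0.001, -1.0]] w 0.0017119991131433296 F [ 0.6  0.  -0.9]
yaw -13.04 spin -0.04
cm before spin [0.14 0.01 3.44] after spin [0.14 0.01 3.44]
0.1 95 [ 0.4744 -0.2433  0.1026] 0.4482 0.4936 -0.2738 -0.2233
0.106 31 [ 0.4736 -0.2423  0.1089] 0.4583 0.4842 -0.2593 -0.2346
0.112 15 [ 0.4748 -0.2415  0.115 ] 0.4642 0.4815 -0.2491 -0.2357
0.118 13 [ 0.473  -0.2417  0.1207] 0.4622 0.4799 -0.2528 -0.2379
0.124 18 [ 0.4734 -0.2413  0.1272] 0.4619 0.4803 -0.2536 -0.2348
0.13 17 [ 0.4738 -0.2413  0.1335] 0.462 0.4811 -0.2512 -0.2368
0.136 14 [ 0.4735 -0.242   0.1386] 0.4618 0.4803 -0.2501 -0.2367
0.142 18 [ 0.473  -0.2414  0.1445] 0.4604 0.4814 -0.2507 -0.2363
0.148 21 [ 0.4737 -0.2419  0.1515] 0.4594 0.4803 -0.2519 -0.2366
0.154 16 [ 0.4724 -0.2412  0.157 ] 0.4587 0.4805 -0.2515 -0.2374
0.16 17 [ 0.474  -0.2417  0.1633] 0.4601 0.48 -0.2491 -0.2348
0.166 17 [ 0.4738 -0.2408  0.1697] 0.465 0.4801 -0.2487 -0.2361
0.172 12 [ 0.4739 -0.2418  0.1752] 0.4612 0.4788 -0.2501 -0.2371
0.178 20 [ 0.4719 -0.2415  0.1808] 0.4578 0.4809 -0.2571 -0.2345
0.184 22 [ 0.4743 -0.2433  0.1869] 0.4648 0.4804 -0.2581 -0.236
0.19 35 [ 0.47   -0.2459  0.1923] 0.46 0.4791 -0.2559 -0.236
0.196 1 [ 0.4669 -0.2481  0.1961] 0.4669 0.4669 -0.2481 -0.2481
```

The probe stands upright with its end at about z = 0.192, against 0.191 expected when home. I tap it gently from above to confirm the height.

>>> play_rows:
  jaw: [0,0,0,0,0,0]
  xyz:
    - [0.1,0,1]
    - [0,0,1]
    - [0,0,0.8]
    - [0,0,0.5]
    - [0,0,0]
    - [0,0,0]
  spin: [0,0,0,0,0,0]

```text
clock: 21.95
tool_pos: [0.4715, -0.2475, 0.1977]
tool_rot: [3.121, -0.357, -0.001]
wrist_force: [-0.5, -0.5, -0.4]
grip_width: -0.0004
finger_force: 0.0
```

>>> play_rows:
  jaw: [0,0,0,0,0]
  xyz:
    - [0,0,0.15]
    - [0,0,0.15]
    - [0,0,0]
    - [0,0,0]
    - [0,0,0]
  spin: [0,0,0,0,0]

```text
clock: 22.37
tool_pos: [0.4718, -0.2475, 0.1953]
tool_rot: [3.121, -0.357, 0.001]
wrist_force: [-0.6, 0.4, 0.2]
grip_width: 0.0002
finger_force: 0.0
```

>>> play_rows:
  jaw: [0,0,0,0]
  xyz:
    - [0,0,0.15]
    - [0,0,0.15]
    - [0,0,0]
    - [0,0,0]
  spin: [0,0,0,0]

```text
clock: 22.7
tool_pos: [0.4716, -0.2475, 0.1919]
tool_rot: [3.121, -0.357, -0.0]
wrist_force: [0.3, -0.2, 0.7]
grip_width: -0.0004
finger_force: 0.0
```

>>> play_rows:
  jaw: [0,0,0,0]
  xyz:
    - [0,0,0.1]
    - [0,0,0.1]
    - [0,0,0]
    - [0,0,0]
  spin: [0,0,0,0]

```text
clock: 23.03
tool_pos: [0.472, -0.2477, 0.1911]
tool_rot: [3.12, -0.357, 0.003]
wrist_force: [-0.6, -0.7, 4.7]
grip_width: 0.0001
finger_force: 2.7
```

Contact came at z = 0.191, so the probe is fully home. Retreat, do a final check and hand in.

>>> play_rows:
  jaw: [0,0,0,0,0,0,0]
  xyz:
    - [0,0,-0.5]
    - [0,0,-2]
    - [0,0,-3]
    - [0,0,-3]
    - [-2,-2,0]
    - [0,0,0]
    - [0,0,0]
  spin: [0,0,0,0,0,0,0]

```text
clock: 23.62
tool_pos: [0.4567, -0.2228, 0.2756]
tool_rot: [-3.121, 0.355, -0.002]
wrist_force: [-0.6, -0.6, -0.4]
grip_width: 0.0002
finger_force: 0.0
```

Run:
```python
from h import *
c=cam('scene');P=cloud(c).reshape(-1,3);v=c['img'].max(-1).ravel()
k=(v<45)&(P[:,2]>.01)&(P[:,2]<.07)&(abs(P[:,0]-.48)<.06)&(abs(P[:,1]-.293)<.05);print('plug',k.sum(),P[k].mean(0),P[k,2].max())
r=np.hypot(P[:,0]-.471,P[:,1]+.247)
for a in(.125,.15,.175): 
    k=(abs(P[:,2]-a)<.01)&(r<.025);print(a,P[k].mean(0))
k=(P[:,2]>.18)&(P[:,2]<.2)&(r<.02);print('top',np.percentile(P[k,2],[50,90]))
print(bot.hand_in())
```

```text
plug 194 [0.48284538 0.29476618 0.04227231] 0.05557540730589461
0.125 [ 0.47361132 -0.24154572  0.12598848]
0.15 [ 0.47305459 -0.24129382  0.15035623]
0.175 [ 0.4737035  -0.24109627  0.17591852]
top [0.19001706 0.19328268]
the job is handed in; nothing more can be done
None
```

The job is handed in: the plug stands in the tray and the probe stands upright in the thimble, fully home by a light tap on its end at z = 0.191 m, with the robot clear at about 24 s of the 64 s allowed; I moved nothing near the tape roll, hammer or bottle but did not re-measure their positions.

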